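# Stack a roller on the bonding stand

### The job

Stack up the roller on the round pad of the aluminium bonding stand, in this order from the bottom: the steel flange, the black bush standing upright, the brass flange, and last the red clamping weight with the black knob. Both flanges stay hub up, and each part is centred on the one beneath it. Leave the gearhead, the grease tin and the two bottles where they stand.

Things in the scene. Friction and masses are not known exactly. Their poses are not given: they have to be found in the camera images.
- stand_pad (a point): centre of the top of the round dark pad (70 mm diameter, top 18 mm above the table) on the bonding stand, a very pale aluminium plate 120 x 100 x 12 mm with a screw in each corner, fixed to the table; z up
- steel_flange: pale grey steel flange, loose, lying hub up, about 0.35 kg: disc 68 mm diameter, 8 mm thick, with a solid hub 48 mm diameter above it; 30 mm high in all, flat top; origin at the centre of its underside, z up
- bush: black plastic spacer bush, loose, standing: solid upright cylinder 45 mm diameter, 90 mm high, about 0.2 kg; origin at the centre of its underside, z up
- brass_flange: brass-yellow flange, loose, lying hub up, about 0.28 kg: disc 60 mm diameter, 8 mm thick, with a solid hub 40 mm diameter above it; 28 mm high in all, flat top; origin at the centre of its underside, z up
- weight: clamping weight, loose, about 0.5 kg: red round body 52 mm diameter, 28 mm high; above it a thin neck 16 mm diameter up to 38 mm; above that a black knob 30 mm diameter from 38 mm to 60 mm height; origin at the centre of its underside, z up
- gearhead: bystander, loose: black boxy gearhead 80 x 61 x 60 mm high with a yellow-capped shaft towards its -x; origin at the centre of its underside
- tin: bystander, loose: flat white round grease tin with a green label, 67 mm diameter, 36 mm high; origin at the centre of its underside
- red_bottle: bystander, loose: white bottle with a red cap, 59 mm wide, 154 mm high, standing; origin at the centre of its underside
- glue_bottle: bystander, loose: dark brown bottle with a pointed red nozzle, 49 mm wide, 168 mm high, standing; origin at the centre of its underside
Not all that is in view belongs to the job. Of the things shaped like the part that bears stand_pad, the aluminium one is meant.

How it is judged:
On the way, in this order (a step that is already met when the one before it is completed fails the run):
1. steel flange flat on the pad, hub up (horizontal distance between steel_flange and stand_pad below 0.008 m and z of steel_flange in the frame of stand_pad between -0.003 and 0.003 m and angle between steel_flange's own z axis and vertical below 0.06 rad), for 0.2 s.
2. bush upright on the steel flange (horizontal distance between bush and steel_flange below 0.008 m and z of bush in the frame of steel_flange between 0.027 and 0.033 m and angle between bush's own z axis and vertical below 0.06 rad), for 0.2 s.
3. brass flange on the bush, hub up (horizontal distance between brass_flange and bush below 0.008 m and z of brass_flange in the frame of bush between 0.087 and 0.093 m and angle between brass_flange's own z axis and vertical below 0.06 rad), for 0.2 s.
4. red weight on the brass flange (horizontal distance between weight and brass_flange below 0.008 m and z of weight in the frame of brass_flange between 0.025 and 0.031 m and angle between weight's own z axis and vertical below 0.06 rad), for 0.2 s.
At the end, for the whole second after the job is handed in: The four parts stand in one stack on the pad, from the bottom steel flange, bush, brass flange, weight, each resting on the one below, within 8 mm of its centre, upright within 0.06 rad (about 3.5 degrees), released and at rest (all of step 1 and all of step 2 and all of step 3 and all of step 4 and linear speed of each of steel_flange, bush, brass_flange, weight below 0.02 m/s and angular speed of each of steel_flange, bush, brass_flange, weight below 0.2 rad/s); the robot touches nothing.
It fails at once if the gearhead is pushed more than 30 mm or tipped (distance of gearhead from where it was at the start of the episode above 0.03 m or angle between gearhead's own z axis and vertical above 0.3 rad).
It fails at once if the grease tin is pushed more than 30 mm or tipped (distance of tin from where it was at the start of the episode above 0.03 m or angle between tin's own z axis and vertical above 0.3 rad).
It fails at once if the red-capped bottle is pushed more than 30 mm or tipped (distance of red_bottle from where it was at the start of the episode above 0.03 m or angle between red_bottle's own z axis and vertical above 0.3 rad).
It fails at once if the dark nozzle bottle is pushed more than 30 mm or tipped (distance of glue_bottle from where it was at the start of the episode above 0.03 m or angle between glue_bottle's own z axis and vertical above 0.3 rad).
It also fails if it takes over 122 s, if anything falls off the work surface, if the arm or the gripper's body presses on something with over 40 N, if the wrist force passes 120 N, or if a joint passes its speed limit or range.

### The arm

A 7-joint arm with a two-finger parallel gripper is mounted at the origin on the work surface; the furniture and walls round the work are solid. World frame = base frame: x ahead of the robot, y to its left, z up, the work surface at z = 0. Lengths are in m, angles in rad, forces in N, time in s.
With the tool pointing down it reaches from about 0.425 to 0.875 m from the base axis. Payload 4.7 kg.
Tool frame: the origin (TCP) lies on the centre line of the jaws, within the pads' length; the fingertips stand 17 mm ahead of it and the grasp point (between the pads) lies 2 mm behind it; y points along the fingers, x is the direction in which the jaws open and shut, and the axes are right-handed (so a half turn about y gives the same grasp; the last joint's range is limited). The gripper opens to 87 mm and grips with 3 to 60 N. Pads are 19 mm wide; open, the fingers measure 117 mm over their backs; the gripper's body (75 mm by 190 mm) begins 51 mm behind the grasp point.
Start: joints at [1.151, 0.321, -0.07, 1.45, 0.023, 1.371, -0.057], TCP at [0.273, -0.59, 0.24] pointing down, gripper open.
Joint ranges: [-2.86, 2.86], [-0.3, 2.09], [-1.38, 1.24], [0.06, 2.45], [-1.56, 4.7], [0.09, 2.05], [-2.69, 2.69]. Speed limits (rad/s): [2.57, 2.57, 3.14, 3.14, 3.14, 3.14, 3.14].

### API

Orientations are given as a unit quaternion [x, y, z, w].
In Python, from cell import manip, vision, nets gives the robot as it stands.
- The arm moves only by the tool jog_arm, never from a script. Its argument "increments" is a list that holds one entry, the list of rows, each a list of 6 numbers: the shift along the tool's x, y, z in units of 0.15 m (1.0 is 0.15 m), then the turn, a rotation vector about the tool's x, y, z in units of 0.5 rad (1.0 is 0.5 rad). A call has exactly 10 rows; each row is the pose to reach, as a shift and turn from the pose commanded when the call began, along the tool's axes at that moment; what a row does not reach only later rows make up. A row lasts 1/12 s, in which the tool goes at most 41.7 mm and 7.16 degrees, less where a joint would pass 70% of its speed; a pose out of reach is approached as far as the arm can. A call with a number of a shift or a turn outside -1 to 1 is refused whole. A call with a gripper value outside its range is refused whole. "claw" is the gripper command: -1 is shut, 1 is fully open, values between are in proportion, set as the call begins (left out, the last holds). The fingers move at their own pace and stop on an object; the grip force is fixed at half the most. Time passes only in rows, so rows that repeat a pose let the fingers close, or fill a call up. It gives the time, the measured TCP pose, the force and the opening at its end, in the units of the state.
- manip.state(): the state, without advancing time (a new reading comes with each control period).
- vision.camera(name): name is "scene" or "top"; returns the picture (400x640x3 uint8, red, green, blue); there is no depth.
- vision.camera_params(name): a dict with "fov_y" (degrees; the focal length in pixels is half the picture's height over the tangent of half this angle, whatever the lens; pixels are square), "cx", "cy" (the principal point, pixels), "dist" ([k1, k2, p1, p2, k3] as OpenCV has them; the pictures are not rectified), "R" (3x3) and "t" (3): a world point X has camera coordinates R X + t. Camera axes: x right, y down, z forward; pixel columns grow to the right and rows downward; lengths in m; the calibration is good to about 2 mm. A picture is of the moment at which its call begins. camera_params takes no time and is no camera call.
- manip.job_done(): hands the job in, once; it reports no verdict.
Trained networks look in the newest picture that a camera, given by its name, has taken for a name from the list of things; names that differ only in an ending like _2 or _b are one class to them, and where a whole thing is asked for, a point or a joint stands for the part that bears it (a point fixed in the world has none). Each returns a list of dicts, best first, with "p" (0 to 1); they miss things now and then, are a little off and sometimes report something else, mostly with a low value. They report only what shows in the picture. A call takes as long as a camera call. They do not tell look-alikes from the thing itself.
- nets.masks_of(camera, target): "region" (400x640 bool, what is visible of it).
- nets.pinpoint(camera, target): "point" ([x, y, z] in m, in world coordinates, good to about 4 mm: a listed point, or the origin of a listed thing).
The state is a dict: "time_s": time; "joint_positions": joint angles; "qvel": joint speeds; "effort": joint torques, N m; "position": TCP position; "tcp_rot": TCP orientation; "ft_force": force on the tool from outside, world axes, zero at the start; "wrist_torque": the same for the moment, N m; "opening": finger opening in m.
Only numpy, scipy, OpenCV 4.12 (cv2) and the standard library are available. Lean on these libraries where they do the work, as an engineer would, in place of code of your own. Each camera call takes 0.05 s, during which the arm holds its last target.

## Working session

There is one attempt and no reset: what is moved stays moved. The work goes in short steps, Python scripts to look and compute and a tool call to move; the robot and the scene stay as the last step left them, time stands still between calls to the robot, and variables do not carry over. Pictures are saved under pics/ and viewed, and the job is handed in when it is done.

Besides the shell and the picture viewer there is one more tool, called as name(argument=value, ...) on one line, values as JSON. jog_arm: Moves the arm, as the interface text tells. Shifts and turns lie within -1 to 1; 1 stands for 0.15 m of shift or 0.5 rad of turn. Its arguments: {"type":"object","properties":{"increments":{"type":"array","items":{"type":"array","items":{"type":"array","items":{"type":"number"}}}},"claw":{"type":"number"}},"required":["increments"]}

```bash
ls; mkdir -p pics; python3 - <<'E'
from cell import manip, vision, nets
import cv2
s=manip.state(); print({k:(v if not hasattr(v,'tolist') else v.tolist()) for k,v in s.items()})
for c in ("scene","top"):
    im=vision.camera(c); cv2.imwrite(f"pics/{c}0.png",im[:,:,::-1]); print(c,vision.camera_params(c))
E
```

```text
pics
{'time_s': 0.0, 'joint_positions': [1.1510668905533459, 0.3217900800075642, -0.07009270574712939, 1.4516517077841757, 0.022590491183660997, 1.3707966377828373, -0.05688892529813775], 'qvel': [0.0009979562432035987, -0.0013294400389967022, 0.0006388226168845938, 0.0003755478141372192, -0.0009241210041841592, 0.0004481045810419337, 0.0020056161670914162], 'effort': [0.00021372909031924792, -49.129178524017334, -0.40362417697906494, -31.252906322479248, -0.0639108382165432, 0.0438970432151109, 0.00018911164261226077], 'position': [0.27297526773390396, -0.5893383771848295, 0.23849461241257186], 'tcp_rot': [-0.5955727287182049, 0.38122968128412127, -0.38009053699566464, 0.5962283443459446], 'ft_force': [-0.8701145922449579, -0.7539791118795564, -0.7944271543419796], 'wrist_torque': [-0.0010391557503086042, -0.021731719276035195, 0.016202679184685927], 'opening': 0.08698453992495221}
scene {'fov_y': 52.84915675217968, 'cx': 317.48506714305387, 'cy': 189.98610174936096, 'dist': array([-0.00504118,  0.        ,  0.        ,  0.        ,  0.        ]), 'R': array([[-0.83736079, -0.54659585,  0.00773858],
       [-0.28229603,  0.42025576, -0.86237698],
       [ 0.4681195 , -0.72430523, -0.50620753]]), 't': array([0.37910126, 0.23178026, 0.84662391])}
top {'fov_y': 47.35985075566567, 'cx': 314.3274280866597, 'cy': 192.15643247800352, 'dist': array([0.04070363, 0.        , 0.        , 0.        , 0.        ]), 'R': array([[-0.01590213, -0.99986576, -0.00394683],
       [-0.99390244,  0.01623779, -0.10906092],
       [ 0.10911037,  0.00218846, -0.99402723]]), 't': array([-0.03950375,  0.5223363 ,  1.23378993])}
```

View pics/scene0.png

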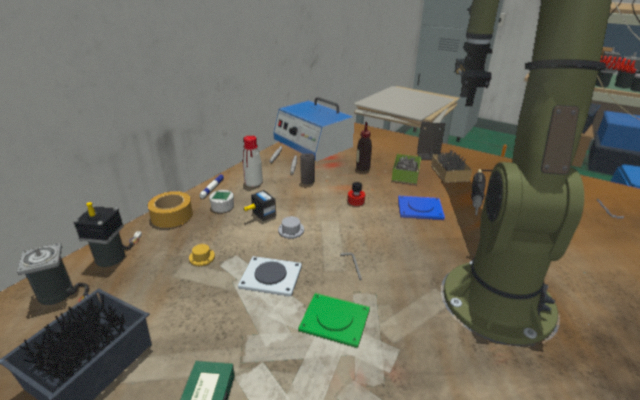

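View pics/top0.png

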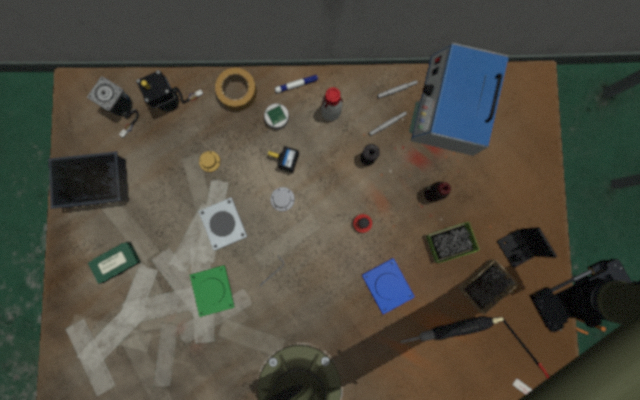

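```bash
python3 - <<'E'
from cell import manip, vision, nets
import numpy as np,cv2
for c in ("scene","top"):
    P=vision.camera_params(c); f=200/np.tan(np.radians(P['fov_y'])/2)
    K=np.array([[f,0,P['cx']],[0,f,P['cy']],[0,0,1]])
    for t in "stand_pad steel_flange bush brass_flange weight gearhead tin red_bottle glue_bottle".split():
        for d in nets.pinpoint(c,t):
            x=np.array(d['point']);px=cv2.projectPoints(x[None],cv2.Rodrigues(P['R'])[0],P['t'],K,P['dist'])[0].ravel()
            print(c,t,round(d['p'],2),x.round(4),px.round(0))
from scipy.spatial.transform import Rotation as R
print(R.from_quat(manip.state()['tcp_rot']).as_matrix().round(3), manip.state()['time_s'])
E
```

```text
scene stand_pad 0.86 [0.4352 0.211  0.018 ] [272. 272.]
scene stand_pad 0.81 [ 0.262  -0.2478  0.0218] [422. 202.]
scene stand_pad 0.63 [0.2586 0.2383 0.0209] [334. 314.]
scene steel_flange 0.81 [ 0.5079  0.0447 -0.0011] [290. 231.]
scene bush 0.79 [ 6.212e-01 -1.965e-01  4.000e-04] [307. 182.]
scene brass_flange 0.92 [0.6196 0.2507 0.0026] [201. 257.]
scene brass_flange 0.39 [0.4367 0.2111 0.0191] [271. 272.]
scene weight 0.81 [ 0.4354 -0.1761 -0.0011] [355. 202.]
scene gearhead 0.73 [ 0.6248  0.0414 -0.0021] [257. 217.]
scene gearhead 0.43 [ 0.5066  0.046  -0.0018] [291. 232.]
scene tin 0.98 [ 0.7408  0.0528 -0.0031] [224. 207.]
scene red_bottle 0.7 [ 0.753  -0.0978  0.0025] [255. 182.]
scene glue_bottle 0.84 [ 0.5215 -0.3753 -0.0012] [361. 169.]
top stand_pad 0.97 [0.4377 0.2116 0.0182] [221. 224.]
top stand_pad 0.64 [ 0.2622 -0.244   0.0186] [388. 286.]
top stand_pad 0.59 [0.2587 0.2343 0.0151] [212. 290.]
top steel_flange 0.71 [0.5095 0.0404 0.0072] [283. 198.]
top bush 0.68 [ 0.6195 -0.1995 -0.0014] [367. 158.]
top brass_flange 0.8 [ 6.213e-01  2.511e-01 -1.000e-04] [209. 160.]
top weight 0.63 [ 0.4355 -0.1805 -0.001 ] [362. 223.]
top gearhead 0.68 [0.6171 0.0423 0.0011] [282. 160.]
top tin 0.61 [ 0.7418  0.0568 -0.0009] [277. 118.]
top red_bottle 0.94 [ 0.7558 -0.0997  0.0011] [331. 112.]
top glue_bottle 0.88 [ 0.5207 -0.3777  0.0016] [431. 192.]
top glue_bottle 0.67 [ 0.6172  0.2501 -0.0031] [209. 162.]
top glue_bottle 0.39 [ 0.4388 -0.1789  0.0011] [362. 222.]
[[ 0.42  -0.     0.907]
 [-0.907 -0.     0.42 ]
 [ 0.    -1.    -0.   ]] 1.0
```

Pictures: three stand look-alikes: the pale/aluminium one at scene (271,272) / top (222,224), blue at scene (421,207), green at scene (334,318). I choose the pale one. The other parts: steel flange (290,228), bush (307,168) with dark bottle (364,150) as look-alike, brass flange (201,255) with the yellow tape ring (170,210) as look-alike, weight (356,195). I'll refine with silhouette fits and check crops.

```bash
cat > h.py <<'E'
from cell import manip, vision, nets
import numpy as np,cv2
from scipy.optimize import minimize
S={'stand_pad':[(70,12,18)],'steel_flange':[(68,0,8),(48,8,30)],'bush':[(45,0,90)],'brass_flange':[(60,0,8),(40,8,28)],
'weight':[(52,0,28),(16,28,38),(30,38,60)]}
def cam(c):
    P=vision.camera_params(c); f=200/np.tan(np.radians(P['fov_y'])/2)
    return P,np.array([[f,0,P['cx']],[0,f,P['cy']],[0,0,1]])
def proj(c,X):
    P,K=cam(c); return cv2.projectPoints(np.asarray(X,float).reshape(-1,1,3),cv2.Rodrigues(P['R'])[0],P['t'],K,P['dist'])[0].reshape(-1,2)
A=np.linspace(0,2*np.pi,48,endpoint=False)
def sil(c,name,x,y,z=0,s=1,off=(0,0)):
    m=np.zeros((400*s,640*s),np.uint8)
    for d,a,b in S[name]:
        pts=np.concatenate([np.c_[x+d/2e3*np.cos(A),y+d/2e3*np.sin(A),np.full(48,z+h/1e3)] for h in (a,b)])
        h=cv2.convexHull(((proj(c,pts)+.5)*s).astype(np.float32))
        cv2.fillConvexPoly(m,np.round(h*16).astype(np.int32),255,shift=4)
    return m
def fit(c,name,xy0,mask,z=0):
    u=proj(c,[[*xy0,z]])[0]
    s=6; M=cv2.resize(mask.astype(np.float32),None,fx=s,fy=s,interpolation=cv2.INTER_LINEAR)>.5
    def iou(p):
        m=sil(c,name,p[0],p[1],z,s)>0
        return -(m&M).sum()/(m|M).sum()
    x0=np.array(xy0); r=minimize(iou,x0,method='Nelder-Mead',options=dict(initial_simplex=[x0,x0+[.006,0],x0+[0,.006]],xatol=2e-4,fatol=1e-4))
    return r.x,-r.fun
E
python3 - <<'E'
from h import *
G=dict(stand_pad=(.4365,.2113),steel_flange=(.5087,.0425),bush=(.62,-.198),brass_flange=(.6205,.251),weight=(.4355,-.178))
for c in("scene","top"):
    im=vision.camera(c)[:,:,::-1].copy()
    tiles=[]
    for n,g in G.items():
        x=g
        ms=nets.masks_of(c,n)
        u=proj(c,[[*g,.02]])[0]
        ms=[d for d in ms if np.hypot(*(np.array(np.nonzero(d['region'])).mean(1)[::-1]-u))<25]
        # local pad
        if ms and n!='stand_pad':
            x,q=fit(c,n,g,ms[0]['region']); print(c,n,x.round(4),round(q,3),'p',round(ms[0]['p'],2))
        elif ms: print(c,n,'mask area',ms[0]['region'].sum())
        s=8
        big=cv2.resize(im,None,fx=s,fy=s,interpolation=cv2.INTER_CUBIC)
        cs=cv2.findContours(sil(c,n,*x,s=s),cv2.RETR_EXTERNAL,cv2.CHAIN_APPROX_NONE)[0]
        cv2.drawContours(big,cs,-1,(255,0,255),1)
        a,b=(u*s).astype(int); tiles.append(cv2.resize(big[b-200:b+200,a-200:a+200],(260,260)))
    tiles.append(tiles[-1]*0)
    cv2.imwrite(f"pics/fit_{c}.png",np.vstack([np.hstack(tiles[:3]),np.hstack(tiles[3:])]))
E
```

```text
scene stand_pad mask area 1773
scene steel_flange [0.5106 0.041 ] 0.94 p 0.74
scene bush [ 0.6254 -0.2044] 0.927 p 0.85
scene brass_flange [0.6214 0.248 ] 0.941 p 0.57
scene weight [ 0.4382 -0.1832] 0.941 p 0.72
top stand_pad mask area 1662
top steel_flange [0.5053 0.0426] 0.938 p 0.77
top bush [ 0.619  -0.1999] 0.868 p 0.52
top brass_flange [0.6164 0.2458] 0.951 p 0.84
top weight [ 0.4342 -0.1789] 0.883 p 0.6
```

View pics/fit_scene.png

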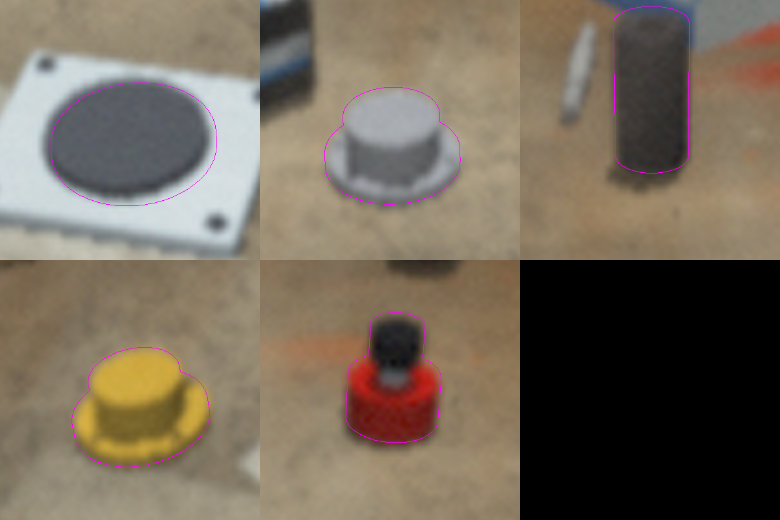

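View pics/fit_top.png

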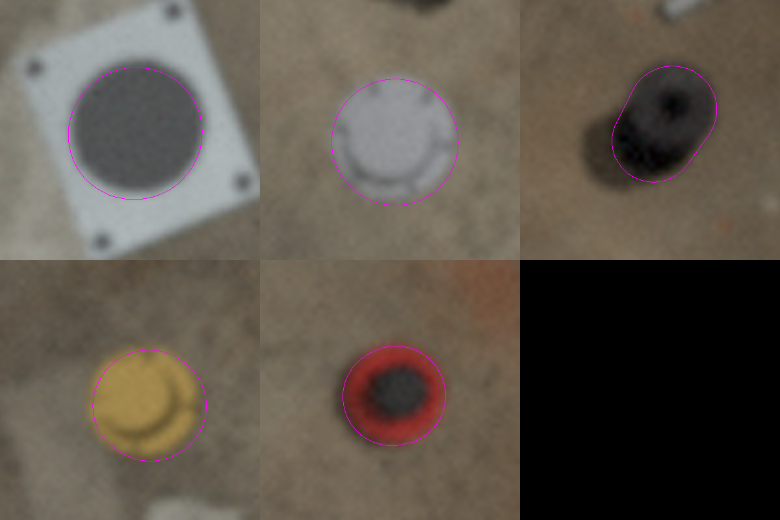

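```bash
cat > seg.py <<'E'
from h import *
def segpad(c,im,g):
    s=4;big=cv2.resize(im,None,fx=s,fy=s,interpolation=cv2.INTER_CUBIC)
    gray=big.mean(2); u=(proj(c,[[*g,.018]])[0]+.5)*s
    win=np.zeros(gray.shape,bool); yy,xx=np.indices(gray.shape)
    win=(abs(xx-u[0])<42*s)&(abs(yy-u[1])<30*s)
    v=gray[int(u[1])-16:int(u[1])+16,int(u[0])-16:int(u[0])+16].mean(); w=np.percentile(gray[win],92)
    m=((gray<(v+w)/2)&win).astype(np.uint8)
    lab=cv2.connectedComponents(m)[1]; r=lab==lab[int(u[1]),int(u[0])]
    return r.astype(np.float32),s
if __name__=="__main__":
    for c in("scene","top"):
        im=vision.camera(c)
        m,s=segpad(c,im,(.4365,.2113))
        pts=cv2.findContours(m.astype(np.uint8),cv2.RETR_EXTERNAL,cv2.CHAIN_APPROX_NONE)[0]
        pts=max(pts,key=cv2.contourArea); e=cv2.fitEllipse(pts); ctr=(np.array(e[0])+.5)/s-.5
        # solve for xy such that fitted ellipse of pad silhouette matches
        S['stand_pad']=[(70,17.99,18)] if c=="top" else [(70,12,18)]
        def f(p):
            q=cv2.findContours(sil(c,'stand_pad',*p,s=s),cv2.RETR_EXTERNAL,cv2.CHAIN_APPROX_NONE)[0][0]
            e2=cv2.fitEllipse(q); f.e=e2; return np.hypot(*((np.array(e2[0])+.5)/s-.5-ctr))
        r=minimize(f,[.4365,.2113],method='Nelder-Mead',options=dict(initial_simplex=[[.4365,.2113],[.4425,.2113],[.4365,.2173]]))
        print(c,r.x.round(4),r.fun,'ellipse',np.round(np.array(e[1])/s,2),'model',np.round(np.array(f.e[1])/s,2),m.sum()/s/s)
        hsv=cv2.cvtColor(im,cv2.COLOR_RGB2HSV)
        for n,g,lo,hi in(('brass_flange',(.6205,.248),(15,130,60),(35,255,255)),):
            k=cv2.inRange(hsv,lo,hi); u=proj(c,[[*g,.015]])[0]; w=np.zeros_like(k); w[int(u[1])-22:int(u[1])+22,int(u[0])-22:int(u[0])+22]=1
            k=(k>0)&(w>0); print(c,n,fit(c,n,g,k),k.sum())
    print(manip.state()['time_s'])
E
python3 seg.py
```

```text
scene [0.4414 0.2104] 0.004492722355058374 ellipse [23.18 32.25] model [23.51 32.42] 597.0625
scene brass_flange (array([0.6208225 , 0.24717118]), np.float64(0.9118398384126418)) 427
top [0.4405 0.2097] 0.0018684385649376115 ellipse [24.94 25.66] model [25.02 25.62] 511.6875
top brass_flange (array([0.61890625, 0.24860937]), np.float64(0.6752484191508582)) 248
1.7
```

jog_arm(increments=[[[-0.08,0,0.08,0,0.1,0],[-0.16,0,0.16,0,0.2,0],[-0.24,0,0.25,0,0.32,0],[-0.32,0,0.33,0,0.43,0],[-0.4,0,0.41,0,0.54,0],[-0.48,0,0.49,0,0.65,0],[-0.55,0,0.57,0,0.76,0],[-0.62,0,0.64,0,0.84,0],[-0.647,0,0.667,0,0.869,0],[-0.647,0,0.667,0,0.869,0]]], claw=1)

```text
time_s: 2.53
position: [0.3242, -0.4585, 0.2399]
tcp_rot: [-0.5, 0.499, -0.5, 0.501]
ft_force: [0.1, -0.4, -0.2]
opening: 0.0872
```

jog_arm(increments=[[[-0.1,0,0.04,0,0,0],[-0.2,0,0.07,0,0,0],[-0.3,0,0.11,0,0,0],[-0.4,0,0.15,0,0,0],[-0.5,0,0.18,0,0,0],[-0.6,0,0.22,0,0,0],[-0.7,0,0.26,0,0,0],[-0.8,0,0.3,0,0,0],[-0.9,0,0.33,0,0,0],[-1.0,0,0.37,0,0,0]]])

```text
time_s: 3.37
position: [0.3789, -0.3082, 0.2396]
tcp_rot: [-0.5, 0.5, -0.5, 0.5]
ft_force: [1.1, 1.0, -0.9]
opening: 0.0871
```

jog_arm(increments=[[[-0.1,0,0.04,0,0,0],[-0.2,0,0.07,0,0,0],[-0.3,0,0.11,0,0,0],[-0.4,0,0.15,0,0,0],[-0.5,0,0.18,0,0,0],[-0.6,0,0.22,0,0,0],[-0.7,0,0.26,0,0,0],[-0.8,0,0.3,0,0,0],[-0.9,0,0.33,0,0,0],[-1.0,0,0.37,0,0,0]]])

```text
time_s: 4.2
position: [0.4342, -0.1582, 0.2395]
tcp_rot: [0.5, -0.5, 0.5, -0.5]
ft_force: [0.3, 0.1, -0.8]
opening: 0.0867
```

jog_arm(increments=[[[-0.1,0,0.04,0,0,0],[-0.2,0,0.07,0,0,0],[-0.3,0,0.11,0,0,0],[-0.4,0,0.15,0,0,0],[-0.5,0,0.18,0,0,0],[-0.6,0,0.22,0,0,0],[-0.7,0,0.26,0,0,0],[-0.8,0,0.3,0,0,0],[-0.9,0,0.33,0,0,0],[-1.0,0,0.37,0,0,0]]])

```text
time_s: 5.03
position: [0.4895, -0.0084, 0.2395]
tcp_rot: [0.5, -0.5, 0.5, -0.5]
ft_force: [0.6, 0.3, 1.0]
opening: 0.0872
```

jog_arm(increments=[[[-0.08,0.05,0.03,0,0,0],[-0.16,0.13,0.06,0,0,0],[-0.24,0.24,0.09,0,0,0],[-0.31,0.35,0.11,0,0,0],[-0.336,0.47,0.123,0,0,0],[-0.336,0.6,0.123,0,0,0],[-0.336,0.72,0.123,0,0,0],[-0.336,0.82,0.123,0,0,0],[-0.336,0.9,0.123,0,0,0],[-0.336,0.933,0.123,0,0,0]]])

```text
time_s: 5.87
position: [0.507, 0.0409, 0.0979]
tcp_rot: [-0.501, 0.501, -0.499, 0.499]
ft_force: [0.2, 0.0, -0.0]
opening: 0.087
```

jog_arm(increments=[[[0,0.05,0,0,0,0],[0,0.11,0,0,0,0],[0,0.18,0,0,0,0],[0,0.25,0,0,0,0],[0,0.32,0,0,0,0],[0,0.38,0,0,0,0],[0,0.43,0,0,0,0],[0,0.46,0,0,0,0],[0,0.475,0,0,0,0],[0,0.475,0,0,0,0]]])

```text
time_s: 6.7
position: [0.5082, 0.0406, 0.0278]
tcp_rot: [-0.5, 0.5, -0.5, 0.5]
ft_force: [-0.0, 0.4, -1.0]
opening: 0.0869
```

jog_arm(increments=[[[0,0,0,0,0,0],[0,0,0,0,0,0],[0,0,0,0,0,0],[0,0,0,0,0,0],[0,0,0,0,0,0],[0,0,0,0,0,0],[0,0,0,0,0,0],[0,0,0,0,0,0],[0,0,0,0,0,0],[0,0,0,0,0,0]]], claw=-1)

```text
time_s: 7.53
position: [0.5086, 0.0411, 0.0285]
tcp_rot: [-0.5, 0.5, -0.5, 0.5]
ft_force: [-0.3, 1.6, 0.2]
opening: 0.0473
```

jog_arm(increments=[[[0,0,0,0,0,0],[0,0,0,0,0,0],[0,0,0,0,0,0],[0,0,0,0,0,0],[0,0,0,0,-0.1,0],[0,0,0,0,-0.25,0],[0,0,0,0,-0.4,0],[0,0,0,0,-0.6,0],[0,0,0,0,-0.8,0],[0,0,0,0,-1.0,0]]], claw=1)

```text
time_s: 8.37
position: [0.5084, 0.0402, 0.0282]
tcp_rot: [0.609, -0.36, 0.36, -0.609]
ft_force: [-0.3, -0.1, -0.8]
opening: 0.0868
```

jog_arm(increments=[[[0,0,0,0,-0.1,0],[0,0,0,0,-0.2,0],[0,0,0,0,-0.3,0],[0,0,0,0,-0.4,0],[0,0,0,0,-0.5,0],[0,0,0,0,-0.6,0],[0,0,0,0,-0.7,0],[0,0,0,0,-0.8,0],[0,0,0,0,-0.9,0],[0,0,0,0,-1.0,0]]])

```text
time_s: 9.2
position: [0.5084, 0.0402, 0.0283]
tcp_rot: [0.679, -0.199, 0.199, -0.678]
ft_force: [-0.6, -0.8, 0.7]
opening: 0.0871
```

jog_arm(increments=[[[0,0,0,0,-0.14,0],[0,0,0,0,-0.28,0],[0,0,0,0,-0.42,0],[0,0,0,0,-0.56,0],[0,0,0,0,-0.7,0],[0,0,0,0,-0.84,0],[0,0,0,0,-0.95,0],[0,0,0,0,-1.0,0],[0,0,0,0,-1.0,0],[0,0,0,0,-1.0,0]]])

```text
time_s: 10.03
position: [0.5085, 0.0403, 0.0283]
tcp_rot: [0.707, -0.026, 0.026, -0.707]
ft_force: [-0.1, 1.1, -1.1]
opening: 0.0868
```

jog_arm(increments=[[[0,0,0,0,-0.1,0],[0,0,0,0,-0.142,0],[0,0,0,0,-0.142,0],[0,0,0,0,-0.142,0],[0,0,0,0,-0.142,0],[0,0,0,0,-0.142,0],[0,0,0,0,-0.142,0],[0,0,0,0,-0.142,0],[0,0,0,0,-0.142,0],[0,0,0,0,-0.142,0]]], claw=-1)

```text
time_s: 10.87
position: [0.5082, 0.0405, 0.0283]
tcp_rot: [0.707, -0.0, -0.0, -0.707]
ft_force: [-0.6, 0.0, 2.3]
opening: 0.0473
```

jog_arm(increments=[[[0,-0.05,0,0,0,0],[0,-0.1,0,0,0,0],[0,-0.17,0,0,0,0],[0,-0.24,0,0,0,0],[0,-0.3,0,0,0,0],[0,-0.35,0.02,0,0,0],[0,-0.38,0.05,0,0,0],[0,-0.4,0.08,0,0,0],[0,-0.4,0.11,0,0,0],[0,-0.4,0.13,0,0,0]]])

```text
time_s: 11.7
position: [0.5083, 0.0611, 0.0883]
tcp_rot: [-0.707, -0.0, 0.0, 0.707]
ft_force: [0.5, 0.3, -3.5]
opening: 0.0478
```

jog_arm(increments=[[[-0.04,0,0.09,0,0,0],[-0.09,0,0.2,0,0,0],[-0.14,0,0.32,0,0,0],[-0.2,0,0.44,0,0,0],[-0.26,0,0.57,0,0,0],[-0.31,0,0.7,0,0,0],[-0.37,0,0.82,0,0,0],[-0.41,0,0.92,0,0,0],[-0.44,0,0.98,0,0,0],[-0.448,0,1.0,0,0,0]]])

```text
time_s: 12.53
position: [0.4394, 0.2125, 0.0881]
tcp_rot: [-0.707, -0.001, 0.002, 0.707]
ft_force: [-0.8, 0.6, -4.2]
opening: 0.047
```

jog_arm(increments=[[[0,0,0,0,0,0],[0,0.03,0,0,0,0],[0,0.06,0,0,0,0],[0,0.09,0,0,0,0],[0,0.12,0,0,0,0],[0,0.15,0,0,0,0],[0,0.18,0,0,0,0],[0,0.2,0,0,0,0],[0,0.2,0,0,0,0],[0,0.2,0,0,0,0]]])

```text
time_s: 13.37
position: [0.4412, 0.2101, 0.0581]
tcp_rot: [0.707, -0.0, -0.0, -0.707]
ft_force: [0.6, 0.7, -5.0]
opening: 0.0474
```

jog_arm(increments=[[[0,0.01,0,0,0,0],[0,0.02,0,0,0,0],[0,0.03,0,0,0,0],[0,0.04,0,0,0,0],[0,0.05,0,0,0,0],[0,0.06,0,0,0,0],[0,0.07,0,0,0,0],[0,0.077,0,0,0,0],[0,0.077,0,0,0,0],[0,0.077,0,0,0,0]]])

```text
time_s: 14.2
position: [0.4413, 0.2101, 0.0467]
tcp_rot: [0.707, -0.0, 0.0, -0.707]
ft_force: [0.3, 1.0, -3.7]
opening: 0.0476
```

Still holding the weight (−3.7 N); ease down 1.5 mm more, then open and lift.

jog_arm(increments=[[[0,0.003,0,0,0,0],[0,0.006,0,0,0,0],[0,0.008,0,0,0,0],[0,0.01,0,0,0,0],[0,0.01,0,0,0,0],[0,0.01,0,0,0,0],[0,0.01,0,0,0,0],[0,0.01,0,0,0,0],[0,0.01,0,0,0,0],[0,0.01,0,0,0,0]]])

```text
time_s: 15.03
position: [0.4415, 0.2102, 0.0463]
tcp_rot: [0.707, -0.0, 0.0, -0.707]
ft_force: [-3.8, -2.3, 7.4]
opening: 0.0475
```

jog_arm(increments=[[[0,0,0,0,0,0],[0,0,0,0,0,0],[0,0,0,0,0,0],[0,0,0,0,0,0],[0,0,0,0,0,0],[0,-0.05,0,0,0,0],[0,-0.12,0,0,0,0],[0,-0.24,0,0,0,0],[0,-0.38,0,0,0,0],[0,-0.53,0,0,0,0]]], claw=1)

```text
time_s: 15.87
position: [0.441, 0.2104, 0.1261]
tcp_rot: [-0.707, 0.0, 0.0, 0.707]
ft_force: [-0.0, -0.5, -0.6]
opening: 0.0866
```

jog_arm(increments=[[[0.04,-0.1,-0.1,0,0,0],[0.08,-0.2,-0.2,0,0,0],[0.12,-0.3,-0.3,0,0,0],[0.16,-0.4,-0.4,0,0,0],[0.2,-0.46,-0.5,0,0,0],[0.24,-0.5,-0.6,0,0,0],[0.28,-0.5,-0.7,0,0,0],[0.32,-0.5,-0.8,0,0,0],[0.36,-0.5,-0.9,0,0,0],[0.4,-0.5,-1.0,0,0,0]]])

```text
time_s: 16.7
position: [0.5018, 0.0593, 0.2006]
tcp_rot: [0.707, 0.0, 0.0, -0.707]
ft_force: [-0.6, -0.2, -0.1]
opening: 0.087
```

jog_arm(increments=[[[0.04,0,-0.1,0,0,0],[0.08,0,-0.2,0,0,0],[0.12,0,-0.3,0,0,0],[0.16,0,-0.4,0,0,0],[0.2,0,-0.5,0,0,0],[0.24,0,-0.6,0,0,0],[0.28,0,-0.7,0,0,0],[0.32,0,-0.8,0,0,0],[0.36,0,-0.9,0,0,0],[0.4,0,-1.0,0,0,0]]])

```text
time_s: 17.53
position: [0.5618, -0.0915, 0.1997]
tcp_rot: [0.707, -0.0, 0.0, -0.707]
ft_force: [-0.1, 0.7, -0.6]
opening: 0.0871
```

```bash
cat > chk.py <<'E'
import sys
from h import *
def show(fn,items):
    tiles=[]
    for c in("scene","top"):
        im=vision.camera(c)[:,:,::-1].copy(); s=8
        for n,x,y,z in items:
            big=cv2.resize(im,None,fx=s,fy=s,interpolation=cv2.INTER_CUBIC)
            u=proj(c,[[x,y,z+.02]])[0]
            o=sil(c,n,x,y,z,s); cv2.drawContours(big,cv2.findContours(o,cv2.RETR_EXTERNAL,cv2.CHAIN_APPROX_NONE)[0],-1,(255,0,255),1)
            a,b=(u*s).astype(int); tiles.append(big[b-200:b+200,a-200:a+200])
    n=len(items); o=np.vstack([np.hstack(tiles[:n]),np.hstack(tiles[n:])])
    k=min(800/o.shape[1],600/o.shape[0]); cv2.imwrite(fn,cv2.resize(o,None,fx=k,fy=k)); print(manip.state()['time_s'],manip.state()['position'])
E
python3 -c "
from chk import *
show('pics/st1.png',[('steel_flange',.4413,.2101,.018),('bush',.622,-.202,0)])"
```

```text
17.6333 [ 0.56190756 -0.09388773  0.19934184]
```

View pics/st1.png

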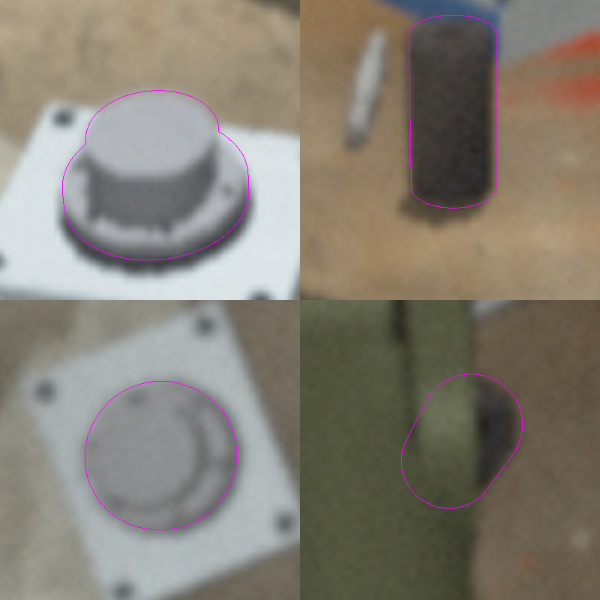

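jog_arm(increments=[[[0.04,0,-0.07,0,0,0],[0.08,0,-0.15,0,0,0],[0.13,0,-0.24,0,0,0],[0.18,0,-0.34,0,0,0],[0.24,0.05,-0.44,0,0,0],[0.29,0.1,-0.54,0,0,0],[0.34,0.15,-0.63,0,0,0],[0.38,0.2,-0.7,0,0,0],[0.4,0.24,-0.74,0,0,0],[0.407,0.26,-0.747,0,0,0]]])

```text
time_s: 18.47
position: [0.6221, -0.2038, 0.1592]
tcp_rot: [-0.707, 0.001, -0.0, 0.707]
ft_force: [-0.8, -0.0, 0.8]
opening: 0.0871
```

jog_arm(increments=[[[0,0,0,0,0,0],[0,0.04,0,0,0,0],[0,0.11,0,0,0,0],[0,0.2,0,0,0,0],[0,0.31,0,0,0,0],[0,0.42,0,0,0,0],[0,0.53,0,0,0,0],[0,0.63,0,0,0,0],[0,0.69,0,0,0,0],[0,0.71,0,0,0,0]]])

```text
time_s: 19.3
position: [0.6208, -0.2015, 0.0518]
tcp_rot: [-0.707, 0.001, 0.001, 0.707]
ft_force: [-0.9, -0.4, -0.3]
opening: 0.0872
```

jog_arm(increments=[[[0,0,0,0,0,0],[0,0,0,0,0,0],[0,0,0,0,0,0],[0,0,0,0,0,0],[0,0,0,0,0,0],[0,0,0,0,0,0],[0,0,0,0,0,0],[0,0,0,0,0,0],[0,0,0,0,0,0],[0,0,0,0,0,0]]], claw=-1)

```text
time_s: 20.13
position: [0.6223, -0.2021, 0.0545]
tcp_rot: [0.707, -0.0, 0.0, -0.707]
ft_force: [-0.0, -0.9, 2.0]
opening: 0.0436
```

jog_arm(increments=[[[0,0,0,0,0,0],[0,0,0,0,0,0],[0,0,0,0,0,0],[0,0,0,0,0,0],[0,0,0,0,0.1,0],[0,0,0,0,0.25,0],[0,0,0,0,0.4,0],[0,0,0,0,0.6,0],[0,0,0,0,0.8,0],[0,0,0,0,1.0,0]]], claw=1)

```text
time_s: 20.97
position: [0.6222, -0.202, 0.0542]
tcp_rot: [-0.685, 0.177, -0.177, 0.685]
ft_force: [-0.5, 0.8, 0.1]
opening: 0.0865
```

jog_arm(increments=[[[0,0,0,0,0.1,0],[0,0,0,0,0.2,0],[0,0,0,0,0.3,0],[0,0,0,0,0.4,0],[0,0,0,0,0.5,0],[0,0,0,0,0.6,0],[0,0,0,0,0.7,0],[0,0,0,0,0.8,0],[0,0,0,0,0.9,0],[0,0,0,0,1.0,0]]])

```text
time_s: 21.8
position: [0.6222, -0.2019, 0.0542]
tcp_rot: [-0.62, 0.34, -0.34, 0.62]
ft_force: [-0.0, 1.6, 0.0]
opening: 0.0869
```

jog_arm(increments=[[[0,0,0,0,0.14,0],[0,0,0,0,0.28,0],[0,0,0,0,0.42,0],[0,0,0,0,0.56,0],[0,0,0,0,0.7,0],[0,0,0,0,0.84,0],[0,0,0,0,0.95,0],[0,0,0,0,1.0,0],[0,0,0,0,1.0,0],[0,0,0,0,1.0,0]]])

```text
time_s: 22.63
position: [0.6222, -0.202, 0.0543]
tcp_rot: [0.518, -0.482, 0.482, -0.518]
ft_force: [0.4, -0.1, -0.3]
opening: 0.087
```

jog_arm(increments=[[[0,0,0,0,0.1,0],[0,0,0,0,0.142,0],[0,0,0,0,0.142,0],[0,0,0,0,0.142,0],[0,0,0,0,0.142,0],[0,0,0,0,0.142,0],[0,0,0,0,0.142,0],[0,0,0,0,0.142,0],[0,0,0,0,0.142,0],[0,0,0,0,0.142,0]]], claw=-1)

```text
time_s: 23.47
position: [0.6223, -0.2018, 0.0544]
tcp_rot: [-0.5, 0.5, -0.5, 0.5]
ft_force: [-0.1, -0.2, 1.2]
opening: 0.044
```

jog_arm(increments=[[[0,-0.03,0,0,0,0],[0,-0.08,0,0,0,0],[0,-0.15,0,0,0,0],[0,-0.23,0,0,0,0],[0,-0.31,0,0,0,0],[0,-0.4,0,0,0,0],[0,-0.48,0,0,0,0],[0,-0.56,0,0,0,0],[0,-0.63,0,0,0,0],[0,-0.667,0,0,0,0]]])

```text
time_s: 24.3
position: [0.623, -0.2022, 0.1567]
tcp_rot: [0.499, -0.499, 0.501, -0.5]
ft_force: [0.6, 0.4, -1.8]
opening: 0.044
```

jog_arm(increments=[[[-0.05,0,-0.02,0,0,0],[-0.13,0,-0.05,0,0,0],[-0.23,0,-0.09,0,0,0],[-0.34,0,-0.14,0,0,0],[-0.45,0,-0.18,0,0,0],[-0.56,0,-0.22,0,0,0],[-0.67,0,-0.27,0,0,0],[-0.78,0,-0.31,0,0,0],[-0.89,0,-0.36,0,0,0],[-1.0,0,-0.4,0,0,0]]])

```text
time_s: 25.13
position: [0.5613, -0.0501, 0.1542]
tcp_rot: [-0.5, 0.5, -0.5, 0.5]
ft_force: [-0.2, 0.7, -1.7]
opening: 0.0444
```

jog_arm(increments=[[[-0.1,0,-0.04,0,0,0],[-0.2,0,-0.08,0,0,0],[-0.3,0,-0.12,0,0,0],[-0.4,0,-0.16,0,0,0],[-0.5,0,-0.2,0,0,0],[-0.6,0,-0.24,0,0,0],[-0.7,0,-0.28,0,0,0],[-0.8,0,-0.32,0,0,0],[-0.9,0,-0.36,0,0,0],[-1.0,0,-0.4,0,0,0]]])

```text
time_s: 25.97
position: [0.5018, 0.0993, 0.1544]
tcp_rot: [0.5, -0.5, 0.5, -0.5]
ft_force: [-0.4, -0.7, -2.2]
opening: 0.0441
```

jog_arm(increments=[[[-0.1,0,-0.05,0,0,0],[-0.2,0,-0.1,0,0,0],[-0.3,0,-0.15,0,0,0],[-0.39,0,-0.2,0,0,0],[-0.48,0,-0.25,0,0,0],[-0.56,0,-0.3,0,0,0],[-0.63,0,-0.34,0,0,0],[-0.69,0,-0.37,0,0,0],[-0.73,0,-0.4,0,0,0],[-0.746,0,-0.407,0,0,0]]])

```text
time_s: 26.8
position: [0.4406, 0.2112, 0.1544]
tcp_rot: [0.5, -0.5, 0.5, -0.5]
ft_force: [0.7, 0.2, -1.3]
opening: 0.044
```

jog_arm(increments=[[[0,0,0,0,0,0],[0,0.02,0,0,0,0],[0,0.05,0,0,0,0],[0,0.09,0,0,0,0],[0,0.13,0,0,0,0],[0,0.17,0,0,0,0],[0,0.21,0,0,0,0],[0,0.24,0,0,0,0],[0,0.26,0,0,0,0],[0,0.26,0,0,0,0]]])

```text
time_s: 27.63
position: [0.4409, 0.2098, 0.1145]
tcp_rot: [-0.5, 0.5, -0.5, 0.499]
ft_force: [-0.3, -0.4, -1.5]
opening: 0.0441
```

jog_arm(increments=[[[0,0.01,0,0,0,0],[0,0.02,0,0,0,0],[0,0.03,0,0,0,0],[0,0.04,0,0,0,0],[0,0.05,0,0,0,0],[0,0.06,0,0,0,0],[0,0.068,0,0,0,0],[0,0.074,0,0,0,0],[0,0.077,0,0,0,0],[0,0.077,0,0,0,0]]])

```text
time_s: 28.47
position: [0.4414, 0.2099, 0.1037]
tcp_rot: [-0.5, 0.5, -0.5, 0.5]
ft_force: [-0.3, 1.3, -2.3]
opening: 0.0442
```

jog_arm(increments=[[[0,0.003,0,0,0,0],[0,0.006,0,0,0,0],[0,0.008,0,0,0,0],[0,0.01,0,0,0,0],[0,0.012,0,0,0,0],[0,0.012,0,0,0,0],[0,0.012,0,0,0,0],[0,0.012,0,0,0,0],[0,0.012,0,0,0,0],[0,0.012,0,0,0,0]]])

```text
time_s: 29.3
position: [0.4415, 0.21, 0.1023]
tcp_rot: [0.5, -0.5, 0.5, -0.5]
ft_force: [-2.9, -0.1, 4.9]
opening: 0.0441
```

jog_arm(increments=[[[0,0,0,0,0,0],[0,0,0,0,0,0],[0,0,0,0,0,0],[0,0,0,0,0,0],[0,0,0,0,0,0],[0,-0.04,0,0,0,0],[0,-0.11,0,0,0,0],[0,-0.22,0,0,0,0],[0,-0.35,0,0,0,0],[0,-0.5,0,0,0,0]]], claw=1)

```text
time_s: 30.13
position: [0.4411, 0.21, 0.1782]
tcp_rot: [-0.5, 0.5, -0.5, 0.5]
ft_force: [0.3, 0.3, -0.0]
opening: 0.0867
```

jog_arm(increments=[[[0,-0.12,0,0,0,0],[0,-0.22,0.03,0,0,0],[0,-0.29,0.08,0,0,0],[-0.02,-0.33,0.18,0,0,0],[-0.05,-0.35,0.3,0,0,0],[-0.09,-0.35,0.43,0,0,0],[-0.13,-0.35,0.57,0,0,0],[-0.17,-0.35,0.71,0,0,0],[-0.21,-0.35,0.86,0,0,0],[-0.25,-0.35,1.0,0,0,0]]])

```text
time_s: 30.97
position: [0.5929, 0.2474, 0.2305]
tcp_rot: [0.499, -0.5, 0.501, -0.5]
ft_force: [1.0, 0.1, 0.4]
opening: 0.0871
```

```bash
python3 -c "
from chk import *
show('pics/st2.png',[('bush',.4414,.21,.048),('brass_flange',.619,.2475,0)])"
```

```text
31.0667 [0.59408518 0.24735568 0.22946124]
```

View pics/st2.png

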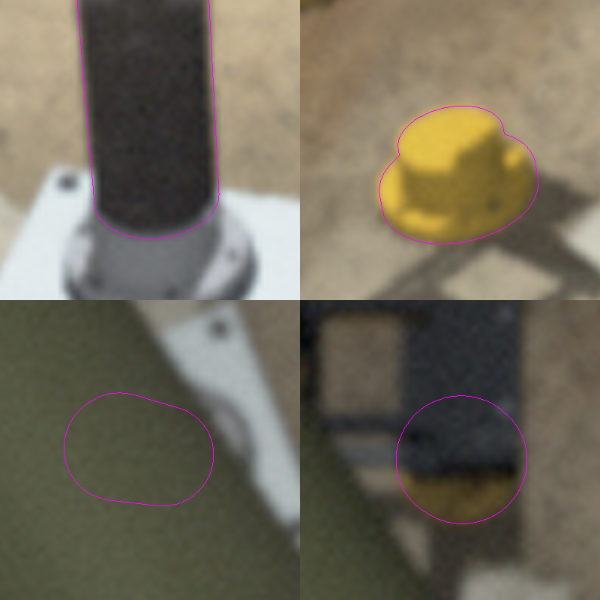

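jog_arm(increments=[[[0,0.05,0.03,0,0,0],[0,0.13,0.07,0,0,0],[0,0.22,0.11,0,0,0],[0,0.32,0.15,0,0,0],[0,0.42,0.17,0,0,0],[0,0.52,0.17,0,0,0],[0,0.62,0.17,0,0,0],[0,0.72,0.17,0,0,0],[0,0.8,0.17,0,0,0],[0,0.867,0.17,0,0,0]]])

```text
time_s: 31.9
position: [0.6162, 0.247, 0.0972]
tcp_rot: [0.5, -0.5, 0.5, -0.499]
ft_force: [-0.2, -0.3, -0.2]
opening: 0.0868
```

jog_arm(increments=[[[0,0.06,0,0,0,0],[0,0.12,0,0,0,0],[0,0.19,0,0,0,0],[0,0.26,0,0,0,0],[0,0.32,0,0,0,0],[0,0.38,0,0,0,0],[0,0.43,0,0,0,0],[0,0.46,0,0,0,0],[0,0.47,0,0,0,0],[0,0.47,0,0,0,0]]])

```text
time_s: 32.73
position: [0.6168, 0.2473, 0.0286]
tcp_rot: [-0.5, 0.5, -0.5, 0.5]
ft_force: [0.5, -0.1, 0.3]
opening: 0.0869
```

jog_arm(increments=[[[0,0,0,0,0,0],[0,0,0,0,0,0],[0,0,0,0,0,0],[0,0,0,0,0,0],[0,0,0,0,0,0],[0,0,0,0,0,0],[0,0,0,0,0,0],[0,0,0,0,0,0],[0,0,0,0,0,0],[0,0,0,0,0,0]]], claw=-1)

```text
time_s: 33.57
position: [0.617, 0.2476, 0.029]
tcp_rot: [-0.5, 0.5, -0.5, 0.5]
ft_force: [0.1, -0.4, -0.1]
opening: 0.0391
```

jog_arm(increments=[[[0,0,0,0,0,0],[0,0,0,0,0,0],[0,0,0,0,0,0],[0,0,0,0,0,0],[0,0,0,0,-0.1,0],[0,0,0,0,-0.25,0],[0,0,0,0,-0.4,0],[0,0,0,0,-0.6,0],[0,0,0,0,-0.8,0],[0,0,0,0,-1.0,0]]], claw=1)

```text
time_s: 34.4
position: [0.617, 0.2472, 0.0289]
tcp_rot: [0.609, -0.359, 0.36, -0.609]
ft_force: [0.6, -0.7, 0.4]
opening: 0.086
```

jog_arm(increments=[[[0,0,0,0,-0.1,0],[0,0,0,0,-0.2,0],[0,0,0,0,-0.3,0],[0,0,0,0,-0.4,0],[0,0,0,0,-0.5,0],[0,0,0,0,-0.6,0],[0,0,0,0,-0.7,0],[0,0,0,0,-0.8,0],[0,0,0,0,-0.9,0],[0,0,0,0,-1.0,0]]])

```text
time_s: 35.23
position: [0.617, 0.2472, 0.0289]
tcp_rot: [0.679, -0.199, 0.199, -0.679]
ft_force: [0.8, -0.1, 0.2]
opening: 0.0871
```

jog_arm(increments=[[[0,0,0,0,-0.14,0],[0,0,0,0,-0.28,0],[0,0,0,0,-0.42,0],[0,0,0,0,-0.56,0],[0,0,0,0,-0.7,0],[0,0,0,0,-0.84,0],[0,0,0,0,-0.95,0],[0,0,0,0,-1.0,0],[0,0,0,0,-1.0,0],[0,0,0,0,-1.0,0]]])

```text
time_s: 36.07
position: [0.617, 0.2472, 0.0289]
tcp_rot: [0.707, -0.026, 0.026, -0.707]
ft_force: [-0.2, 0.5, 0.5]
opening: 0.0871
```

jog_arm(increments=[[[0,0,0,0,-0.1,0],[0,0,0,0,-0.142,0],[0,0,0,0,-0.142,0],[0,0,0,0,-0.142,0],[0,0,0,0,-0.142,0],[0,0,0,0,-0.142,0],[0,0,0,0,-0.142,0],[0,0,0,0,-0.142,0],[0,0,0,0,-0.142,0],[0,0,0,0,-0.142,0]]], claw=-1)

```text
time_s: 36.9
position: [0.6171, 0.2473, 0.0289]
tcp_rot: [-0.707, 0.0, -0.0, 0.707]
ft_force: [1.3, 0.4, 0.1]
opening: 0.0391
```

jog_arm(increments=[[[0,-0.05,0,0,0,0],[0,-0.13,0,0,0,0],[0,-0.24,0,0,0,0],[0,-0.36,0,0,0,0],[0,-0.48,0,0,0,0],[0,-0.6,0,0,0,0],[0,-0.72,0,0,0,0],[0,-0.83,0,0,0,0],[0,-0.93,0,0,0,0],[0,-1.0,0,0,0,0]]])

```text
time_s: 37.73
position: [0.6174, 0.248, 0.1821]
tcp_rot: [-0.707, -0.001, -0.001, 0.707]
ft_force: [0.4, 0.5, -2.7]
opening: 0.0392
```

jog_arm(increments=[[[-0.04,-0.06,-0.01,0,0,0],[-0.1,-0.11,-0.02,0,0,0],[-0.18,-0.15,-0.04,0,0,0],[-0.27,-0.18,-0.06,0,0,0],[-0.36,-0.2,-0.08,0,0,0],[-0.46,-0.2,-0.1,0,0,0],[-0.56,-0.2,-0.12,0,0,0],[-0.66,-0.2,-0.14,0,0,0],[-0.74,-0.2,-0.16,0,0,0],[-0.8,-0.2,-0.167,0,0,0]]])

```text
time_s: 38.57
position: [0.4945, 0.2218, 0.2082]
tcp_rot: [0.708, -0.001, -0.001, -0.706]
ft_force: [0.3, -0.2, -1.9]
opening: 0.0393
```

jog_arm(increments=[[[-0.05,0,-0.01,0,0,0],[-0.1,0,-0.02,0,0,0],[-0.16,0,-0.03,0,0,0],[-0.22,0,-0.05,0,0,0],[-0.28,0,-0.06,0,0,0],[-0.32,0,-0.07,0,0,0],[-0.35,0,-0.08,0,0,0],[-0.371,0,-0.082,0,0,0],[-0.371,0,-0.082,0,0,0],[-0.371,0,-0.082,0,0,0]]])

```text
time_s: 39.4
position: [0.4416, 0.21, 0.2091]
tcp_rot: [0.707, -0.0, 0.001, -0.707]
ft_force: [-0.7, -0.9, -2.1]
opening: 0.0391
```

jog_arm(increments=[[[0,0.03,0,0,0,0],[0,0.06,0,0,0,0],[0,0.1,0,0,0,0],[0,0.14,0,0,0,0],[0,0.18,0,0,0,0],[0,0.21,0,0,0,0],[0,0.23,0,0,0,0],[0,0.25,0,0,0,0],[0,0.26,0,0,0,0],[0,0.26,0,0,0,0]]])

```text
time_s: 40.23
position: [0.4412, 0.2101, 0.1696]
tcp_rot: [0.707, -0.0, -0.0, -0.707]
ft_force: [-0.1, -0.7, -2.8]
opening: 0.0389
```

jog_arm(increments=[[[0,0.003,0,0,0,0],[0,0.006,0,0,0,0],[0,0.009,0,0,0,0],[0,0.012,0,0,0,0],[0,0.015,0,0,0,0],[0,0.018,0,0,0,0],[0,0.018,0,0,0,0],[0,0.018,0,0,0,0],[0,0.018,0,0,0,0],[0,0.018,0,0,0,0]]])

```text
time_s: 41.07
position: [0.4413, 0.2101, 0.1672]
tcp_rot: [0.707, -0.0, 0.0, -0.707]
ft_force: [0.5, 0.1, -2.6]
opening: 0.0391
```

jog_arm(increments=[[[0,0.001,0,0,0,0],[0,0.002,0,0,0,0],[0,0.003,0,0,0,0],[0,0.004,0,0,0,0],[0,0.005,0,0,0,0],[0,0.006,0,0,0,0],[0,0.006,0,0,0,0],[0,0.006,0,0,0,0],[0,0.006,0,0,0,0],[0,0.006,0,0,0,0]]])

```text
time_s: 41.9
position: [0.4415, 0.2103, 0.1668]
tcp_rot: [0.707, -0.0, 0.0, -0.707]
ft_force: [-1.0, -1.8, 5.3]
opening: 0.0392
```

jog_arm(increments=[[[0,0,0,0,0,0],[0,0,0,0,0,0],[0,0,0,0,0,0],[0,0,0,0,0,0],[0,0,0,0,0,0],[0,-0.04,0,0,0,0],[0,-0.11,0,0,0,0],[0,-0.22,0,0,0,0],[0,-0.35,0,0,0,0],[0,-0.48,0,0,0,0]]], claw=1)

```text
time_s: 42.73
position: [0.4412, 0.2105, 0.2399]
tcp_rot: [-0.707, -0.0, 0.0, 0.707]
ft_force: [0.4, 0.2, 0.4]
opening: 0.0862
```

jog_arm(increments=[[[0,-0.08,-0.07,0,0,0],[0.01,-0.12,-0.16,0,0,0],[0.03,-0.12,-0.26,0,0,0],[0.05,-0.12,-0.36,0,0,0],[0.06,-0.12,-0.46,0,0,0],[0.08,-0.12,-0.57,0,0,0],[0.1,-0.12,-0.68,0,0,0],[0.12,-0.12,-0.79,0,0,0],[0.13,-0.12,-0.9,0,0,0],[0.13,-0.12,-1.0,0,0,0]]])

```text
time_s: 43.57
position: [0.4612, 0.0594, 0.2574]
tcp_rot: [0.707, 0.0, 0.001, -0.707]
ft_force: [-0.3, -0.2, 0.5]
opening: 0.0867
```

jog_arm(increments=[[[0,0,-0.1,0,0,0],[0,0,-0.2,0,0,0],[0,0,-0.3,0,0,0],[-0.03,0,-0.4,0,0,0],[-0.06,0,-0.5,0,0,0],[-0.09,0,-0.6,0,0,0],[-0.12,0,-0.7,0,0,0],[-0.14,0,-0.8,0,0,0],[-0.16,0,-0.9,0,0,0],[-0.167,0,-1.0,0,0,0]]])

```text
time_s: 44.4
position: [0.4356, -0.0903, 0.2575]
tcp_rot: [0.708, 0.001, 0.0, -0.707]
ft_force: [-0.1, 0.6, 0.9]
opening: 0.0872
```

```bash
python3 -c "
from chk import *
show('pics/st3.png',[('brass_flange',.4414,.2102,.138),('bush',.4414,.21,.048),('weight',.436,-.181,0)])"
```

```text
44.5 [ 0.4355143  -0.09207119  0.25724788]
```

View pics/st3.png

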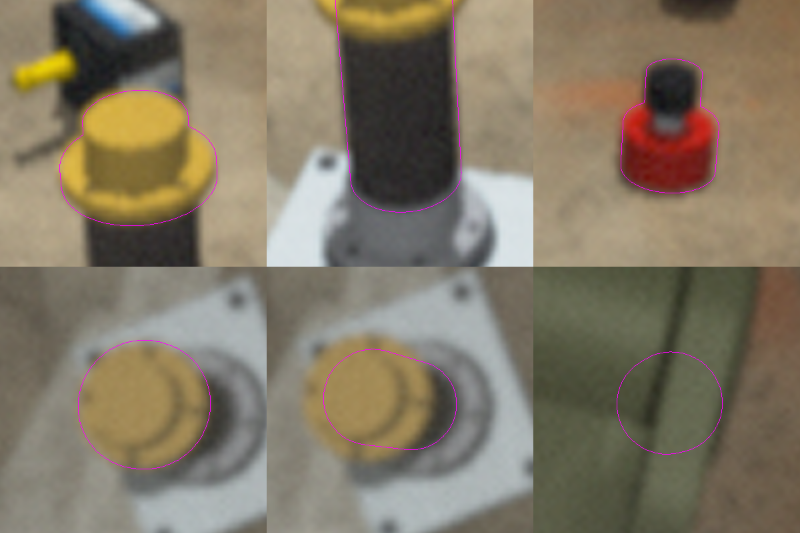

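jog_arm(increments=[[[0,0,-0.08,0,0,0],[0,0,-0.17,0,0,0],[0,0.05,-0.26,0,0,0],[0,0.12,-0.35,0,0,0],[0,0.2,-0.43,0,0,0],[0,0.29,-0.5,0,0,0],[0,0.38,-0.56,0,0,0],[0,0.46,-0.6,0,0,0],[0,0.53,-0.607,0,0,0],[0,0.577,-0.607,0,0,0]]])

```text
time_s: 45.33
position: [0.4348, -0.181, 0.1678]
tcp_rot: [-0.706, 0.001, 0.0, 0.708]
ft_force: [-0.2, 0.2, 0.0]
opening: 0.0869
```

jog_arm(increments=[[[0,0.08,0,0,0,0],[0,0.19,0,0,0,0],[0,0.31,0,0,0,0],[0,0.44,0,0,0,0],[0,0.56,0,0,0,0],[0,0.68,0,0,0,0],[0,0.79,0,0,0,0],[0,0.89,0,0,0,0],[0,0.97,0,0,0,0],[0,1.0,0,0,0,0]]])

```text
time_s: 46.17
position: [0.4347, -0.1799, 0.0181]
tcp_rot: [-0.707, 0.0, 0.001, 0.708]
ft_force: [-0.1, -0.7, 0.1]
opening: 0.0868
```

jog_arm(increments=[[[0,0,0,0,0,0],[0,0,0,0,0,0],[0,0,0,0,0,0],[0,0,0,0,0,0],[0,0,0,0,0,0],[0,0,0,0,0,0],[0,0,0,0,0,0],[0,0,0,0,0,0],[0,0,0,0,0,0],[0,0,0,0,0,0]]], claw=-1)

```text
time_s: 47.0
position: [0.4359, -0.1812, 0.0202]
tcp_rot: [0.707, -0.0, 0.0, -0.707]
ft_force: [-0.6, -0.4, 6.1]
opening: 0.051
```

jog_arm(increments=[[[0,0,0,0,0,0],[0,0,0,0,0,0],[0,0,0,0,0,0],[0,0,0,0,0,0],[0,-0.005,0,0,0.1,0],[0,-0.01,0,0,0.25,0],[0,-0.013,0,0,0.4,0],[0,-0.013,0,0,0.6,0],[0,-0.013,0,0,0.8,0],[0,-0.013,0,0,1.0,0]]], claw=1)

```text
time_s: 47.83
position: [0.4354, -0.1808, 0.0215]
tcp_rot: [-0.685, 0.177, -0.177, 0.685]
ft_force: [-0.2, -0.1, 0.3]
opening: 0.0868
```

jog_arm(increments=[[[0,0,0,0,0.1,0],[0,0,0,0,0.2,0],[0,0,0,0,0.3,0],[0,0,0,0,0.4,0],[0,0,0,0,0.5,0],[0,0,0,0,0.6,0],[0,0,0,0,0.7,0],[0,0,0,0,0.8,0],[0,0,0,0,0.9,0],[0,0,0,0,1.0,0]]])

```text
time_s: 48.67
position: [0.4353, -0.1808, 0.0215]
tcp_rot: [0.62, -0.34, 0.34, -0.62]
ft_force: [-0.4, 0.7, -0.9]
opening: 0.0872
```

jog_arm(increments=[[[0,0,0,0,0.14,0],[0,0,0,0,0.28,0],[0,0,0,0,0.42,0],[0,0,0,0,0.56,0],[0,0,0,0,0.7,0],[0,0,0,0,0.84,0],[0,0,0,0,0.95,0],[0,0,0,0,1.0,0],[0,0,0,0,1.0,0],[0,0,0,0,1.0,0]]])

```text
time_s: 49.5
position: [0.4354, -0.1809, 0.0216]
tcp_rot: [0.518, -0.482, 0.482, -0.518]
ft_force: [-0.4, -0.6, -0.2]
opening: 0.087
```

jog_arm(increments=[[[0,0,0,0,0.1,0],[0,0,0,0,0.142,0],[0,0,0,0,0.142,0],[0,0,0,0,0.142,0],[0,0,0,0,0.142,0],[0,0,0,0,0.142,0],[0,0,0,0,0.142,0],[0,0,0,0,0.142,0],[0,0,0,0,0.142,0],[0,0,0,0,0.142,0]]], claw=-1)

```text
time_s: 50.33
position: [0.4355, -0.1804, 0.0217]
tcp_rot: [-0.5, 0.5, -0.5, 0.5]
ft_force: [0.1, 3.8, 0.7]
opening: 0.0513
```

jog_arm(increments=[[[0,-0.04,0,0,0,0],[0,-0.12,0,0,0,0],[0,-0.22,0,0,0,0],[0,-0.33,0,0,0,0],[0,-0.44,0,0,0,0],[0,-0.56,0,0,0,0],[0,-0.67,0,0,0,0],[0,-0.78,0,0,0,0],[0,-0.89,0,0,0,0],[0,-1.0,0,0,0,0]]])

```text
time_s: 51.17
position: [0.4344, -0.1813, 0.1719]
tcp_rot: [-0.5, 0.501, -0.5, 0.499]
ft_force: [0.1, 0.3, -6.3]
opening: 0.0509
```

jog_arm(increments=[[[-0.04,-0.08,0,0,0,0],[-0.11,-0.16,0.01,0,0,0],[-0.2,-0.23,0.02,0,0,0],[-0.3,-0.29,0.04,0,0,0],[-0.4,-0.33,0.06,0,0,0],[-0.51,-0.36,0.08,0,0,0],[-0.62,-0.36,0.1,0,0,0],[-0.73,-0.36,0.11,0,0,0],[-0.83,-0.36,0.12,0,0,0],[-0.933,-0.36,0.133,0,0,0]]])

```text
time_s: 52.0
position: [0.4549, -0.0384, 0.2255]
tcp_rot: [0.501, -0.5, 0.499, -0.5]
ft_force: [0.9, 0.0, -5.9]
opening: 0.0511
```

jog_arm(increments=[[[-0.1,0,0.01,0,0,0],[-0.2,0,0.02,0,0,0],[-0.3,0,0.03,0,0,0],[-0.4,0,0.033,0,0,0],[-0.5,0,0.033,0,0,0],[-0.6,0,0.033,0,0,0],[-0.7,0,0.033,0,0,0],[-0.8,0,0.033,0,0,0],[-0.9,0,0.033,0,0,0],[-1.0,0,0.033,0,0,0]]])

```text
time_s: 52.83
position: [0.4594, 0.1113, 0.2255]
tcp_rot: [0.501, -0.5, 0.5, -0.5]
ft_force: [0.1, 0.2, -5.4]
opening: 0.0517
```

jog_arm(increments=[[[-0.09,0,-0.01,0,0,0],[-0.18,0,-0.03,0,0,0],[-0.27,0,-0.05,0,0,0],[-0.36,0,-0.07,0,0,0],[-0.45,0,-0.08,0,0,0],[-0.53,0,-0.1,0,0,0],[-0.6,0,-0.11,0,0,0],[-0.65,0,-0.12,0,0,0],[-0.671,0,-0.127,0,0,0],[-0.671,0,-0.127,0,0,0]]])

```text
time_s: 53.67
position: [0.4407, 0.211, 0.2256]
tcp_rot: [0.501, -0.5, 0.499, -0.5]
ft_force: [0.2, -0.1, -5.8]
opening: 0.0515
```

jog_arm(increments=[[[0,0,0,0,0,0],[0,0.02,0,0,0,0],[0,0.04,0,0,0,0],[0,0.06,0,0,0,0],[0,0.08,0,0,0,0],[0,0.1,0,0,0,0],[0,0.12,0,0,0,0],[0,0.13,0,0,0,0],[0,0.13,0,0,0,0],[0,0.13,0,0,0,0]]])

```text
time_s: 54.5
position: [0.4417, 0.2097, 0.2062]
tcp_rot: [-0.5, 0.5, -0.5, 0.5]
ft_force: [0.7, 0.8, -4.9]
opening: 0.0512
```

jog_arm(increments=[[[0,0.01,0,0,0,0],[0,0.02,0,0,0,0],[0,0.035,0,0,0,0],[0,0.05,0,0,0,0],[0,0.065,0,0,0,0],[0,0.08,0,0,0,0],[0,0.09,0,0,0,0],[0,0.1,0,0,0,0],[0,0.105,0,0,0,0],[0,0.105,0,0,0,0]]])

```text
time_s: 55.33
position: [0.4416, 0.2096, 0.1903]
tcp_rot: [-0.5, 0.5, -0.5, 0.5]
ft_force: [-0.3, -0.6, -6.1]
opening: 0.0512
```

```bash
python3 -c "
from chk import *
show('pics/st4.png',[('weight',.4415,.21,.169),('brass_flange',.4414,.2102,.138)])"
```

```text
55.4333 [0.44171218 0.20966796 0.19051023]
```

View pics/st4.png

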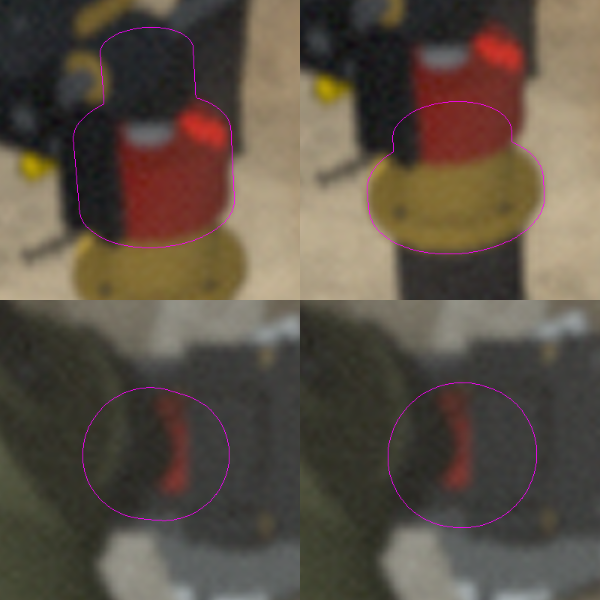

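The picture shows the weight level at scene centre, matching its model outline just above the brass hub, itself in place. Lower ~2.5 mm.

jog_arm(increments=[[[0,0.003,0,0,0,0],[0,0.006,0,0,0,0],[0,0.009,0,0,0,0],[0,0.012,0,0,0,0],[0,0.015,0,0,0,0],[0,0.018,0,0,0,0],[0,0.018,0,0,0,0],[0,0.018,0,0,0,0],[0,0.018,0,0,0,0],[0,0.018,0,0,0,0]]])

```text
time_s: 56.27
position: [0.4417, 0.2097, 0.1878]
tcp_rot: [0.5, -0.5, 0.5, -0.5]
ft_force: [-0.4, -0.1, -5.0]
opening: 0.0513
```

jog_arm(increments=[[[0,0.001,0,0,0,0],[0,0.002,0,0,0,0],[0,0.003,0,0,0,0],[0,0.004,0,0,0,0],[0,0.005,0,0,0,0],[0,0.006,0,0,0,0],[0,0.006,0,0,0,0],[0,0.006,0,0,0,0],[0,0.006,0,0,0,0],[0,0.006,0,0,0,0]]])

```text
time_s: 57.1
position: [0.4421, 0.2099, 0.1876]
tcp_rot: [0.5, -0.5, 0.5, -0.5]
ft_force: [-1.2, 0.3, 6.8]
opening: 0.0513
```

Contact; release and lift straight clear.

jog_arm(increments=[[[0,0,0,0,0,0],[0,0,0,0,0,0],[0,0,0,0,0,0],[0,0,0,0,0,0],[0,0,0,0,0,0],[0,-0.04,0,0,0,0],[0,-0.1,0,0,0,0],[0,-0.18,0,0,0,0],[0,-0.26,0,0,0,0],[0,-0.34,0,0,0,0]]], claw=1)

```text
time_s: 57.93
position: [0.442, 0.2099, 0.2397]
tcp_rot: [0.499, -0.5, 0.5, -0.5]
ft_force: [0.1, -0.1, -0.4]
opening: 0.0867
```

jog_arm(increments=[[[0,-0.08,0,0,0,0],[0,-0.16,0,0,0,0],[0,-0.24,0,0,0,0],[0,-0.31,0,0,0,0],[0,-0.38,0.02,0,0,0],[0.04,-0.42,0.04,0,0,0],[0.12,-0.45,0.06,0,0,0],[0.22,-0.46,0.08,0,0,0],[0.33,-0.46,0.1,0,0,0],[0.44,-0.46,0.12,0,0,0]]])

```text
time_s: 58.77
position: [0.46, 0.1424, 0.307]
tcp_rot: [-0.5, 0.5, -0.5, 0.5]
ft_force: [0.1, -0.5, -0.0]
opening: 0.0867
```

jog_arm(increments=[[[0.1,0,0,0,0,0],[0.2,0,0,0,0,0],[0.3,0,0,0,0,0],[0.4,0,0,0,0,0],[0.5,0,0,0,0,0],[0.6,0,0,0,0,0],[0.7,0,0,0,0,0],[0.8,0,0,0,0,0],[0.88,0,0,0,0,0],[0.9,0,0,0,0,0]]])

```text
time_s: 59.6
position: [0.4595, 0.0058, 0.3067]
tcp_rot: [-0.499, 0.501, -0.501, 0.499]
ft_force: [-0.1, -0.8, -0.6]
opening: 0.0872
```

```bash
python3 -c "
from chk import *
show('pics/st5.png',[('weight',.4417,.21,.166),('brass_flange',.4414,.2102,.138),('steel_flange',.4414,.2101,.018)])
im=vision.camera('scene');cv2.imwrite('pics/scene9.png',im[:,:,::-1])
for t in 'gearhead tin red_bottle glue_bottle steel_flange bush brass_flange weight'.split():
  print(t,[(round(d['p'],2),np.round(d['point'],3)) for d in nets.pinpoint('scene',t)[:2]])
"
```

```text
59.7 [0.45957207 0.00802876 0.30678115]
gearhead [(0.61, array([0.625, 0.042, 0.   ]))]
tin [(0.93, array([ 0.741,  0.052, -0.002]))]
red_bottle []
glue_bottle [(0.83, array([ 0.516, -0.377,  0.   ]))]
steel_flange [(0.98, array([0.442, 0.214, 0.017])), (0.51, array([ 0.518, -0.377,  0.002]))]
bush [(0.71, array([0.441, 0.211, 0.05 ]))]
brass_flange [(0.88, array([0.439, 0.214, 0.14 ]))]
weight [(0.61, array([0.443, 0.211, 0.162]))]
```

View pics/st5.png

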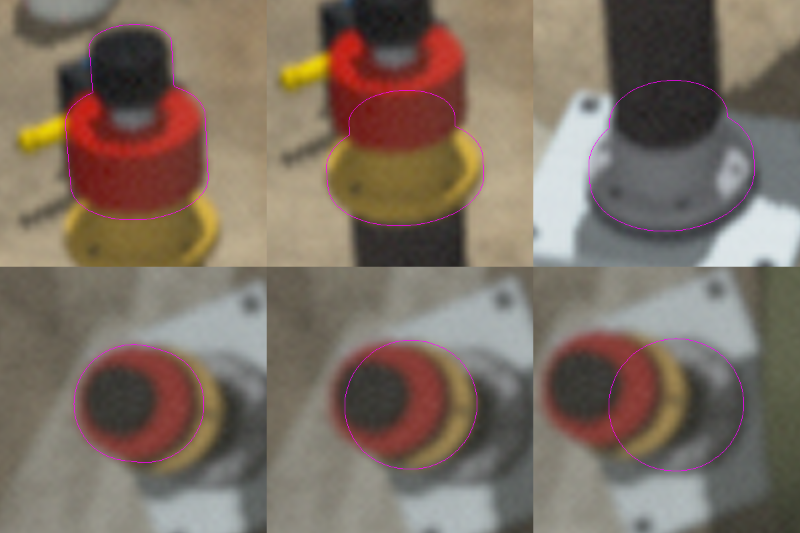

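View pics/scene9.png

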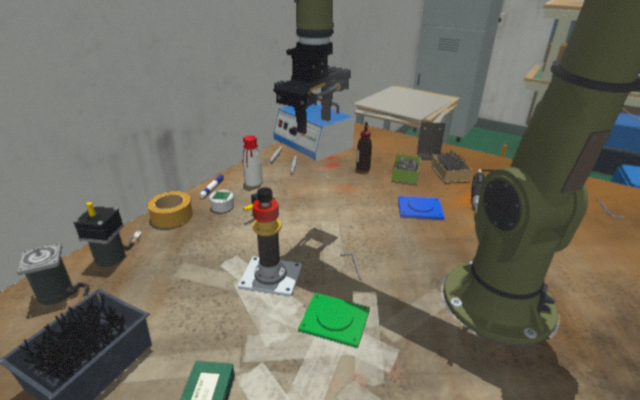

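The full stack stands upright on the pale stand at scene (268,235). Each part matches its model outline in both cameras, and the bottles, tin and gearhead are where they were.

```bash
python3 -c "
from cell import manip
print(manip.job_done(), manip.state()['time_s'])"
```

```text
the job is handed in; nothing more can be done
the job is handed in; nothing more can be done
```

The stack is built on the pad of the aluminium stand: steel flange, bush, brass flange, then the red weight. I handed the job in at about 60 s of the 122 s allowed; no verdict was reported.

**How it was done:** I squeezed each part from two directions at right angles before lifting, so it sat centred in the jaws. I lowered each one until the wrist force showed contact (about 5–7 N) and only then let go.

**Position checks:** At release the tool was within about 1 mm of the same spot, (0.4415, 0.210), for all four parts. In the last pictures from both cameras each part agrees with its model outline to about a pixel (2–3 mm) and stands upright. The gripper was clear of everything.

**Bystanders:** The networks found the gearhead, tin and dark nozzle bottle within about 6 mm of their starting readings, which is close to their own error. They missed the red-capped bottle in the last picture, but by eye it stands unmoved at about pixel (252,165).

**Disagreements:** The network's first reading of the pad was about 4 mm off in x from my ellipse fits. The fits agreed between the two cameras to about 1 mm, so I used them. The final network readings of the stacked parts differed from my positions by up to about 4 mm, again within their stated error.

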